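# Set the round cake rings on their gold boards

## Robot

A 6-joint arm with a two-finger parallel gripper is mounted at the origin on the work surface. World frame = base frame: x ahead of the robot, y to its left, z up, the work surface at z = 0. Lengths are in m, angles in degrees, forces in N, time in s.
With the tool pointing down it reaches from about 0.3 to 0.775 m from the base axis. Payload 14.6 kg.
Tool frame: the origin (TCP) lies on the centre line of the jaws, within the pads' length; the fingertips stand 17 mm ahead of it and the grasp point (between the pads) lies 2 mm behind it; z points along the fingers, y is the line along which they close (so a half turn about z gives the same grasp; the last joint's range is limited). The gripper opens to 94 mm and grips with 3 to 60 N. Pads are 16 mm wide; open, the fingers measure 119 mm over their backs; the gripper's body (75 mm by 177 mm) begins 78 mm behind the grasp point.
Start: joints at [73.362, 17.183, 87.147, -0, 75.671, -3.816], TCP at [0.122, 0.536, 0.222] pointing down, gripper open.
Joint ranges: [-173.82, 173.82], [-45.26, 126.66], [13.44, 144.39], [-59.66, 239.66], [0, 175.72], [-146.38, 146.38]. Speed limits (degrees/s): [127.2, 127.2, 147.25, 180, 180, 180].

## Interface

Orientations are given as a 3x3 rotation matrix whose columns are the frame's x, y, z axes.
In Python, from plant import bot, optics, workorder gives the robot as it stands.
- The arm moves only by the shell command python3 -m crank 'ROWS'. ROWS is a JSON object of lists of equal length, an entry for each row: "rotation": the turn, a rotation vector about the world's x, y, z in rad, a list of three; "linear": the shift along the world's x, y, z in m, a list of three; "grip": the closure, from -1 (fully open) to 1 (shut). A call has 1 to 10 rows; each row shifts and turns the commanded pose from where the row before left it; what a row does not reach is not made up. A row lasts 1/8 s, in which the tool goes at most 62.5 mm and 10.7 degrees, less where a joint would pass 70% of its speed; a pose out of reach is approached as far as the arm can. A call with a gripper value outside its range is refused whole. The fingers move at their own pace and stop on an object; the grip force is fixed at half the most. Time passes only in rows, so rows that do not move let the fingers close. It gives the time, the measured TCP pose, the force, the opening and the grip force at its end, in the units of the state.
- bot.observe(): the state, without advancing time (a new reading comes with each control period).
- optics.get_image(name): name is "scene" or "top"; returns a dict with "img" (384x512x3 uint8, red, green, blue), "fov_y" (degrees; the focal length in pixels is half the picture's height over the tangent of half this angle, whatever the lens; pixels are square), "cx", "cy" (the principal point, pixels), "position" and "orientation" of the camera in the world. Camera axes: x right, y down, z forward; pixel columns grow to the right and rows downward; lengths in m; the calibration is good to about 2 mm. A picture is of the moment at which its call begins. There is no depth.
- workorder.close_job(): hands the job in; it is judged then, once.
The state is a dict: "time": time; "joints": joint angles; "qvel": joint speeds; "effort": joint torques, N m; "eef_pos": TCP position; "eef_rot": TCP orientation; "force": force on the tool from outside, world axes, zero at the start; "ft_torque": the same for the moment, N m; "grip_width": opening from 0.0 (shut) to 1.0 (fully open); "grasp_force": force on a finger pad.
Only numpy, scipy, OpenCV 4.12 (cv2) and the standard library are available. Lean on these libraries where they do the work, as an engineer would, in place of code of your own. Each camera call takes 0.05 s, during which the arm holds its last target. There are 200 camera calls.

## Task

Get the counter ready for moulding small cakes: stand each of the four round steel rings upright in the middle of the gold cake board of its size, the smallest ring on the smallest board and so on up to the largest on the largest, so that a gold border shows all round each ring. The square and the oblong frame are not needed: leave them where they are.

Things in the scene. Friction and masses are not known exactly. Their poses are not given: they have to be found in the camera images.
- ring_a: the smallest round steel cake ring: plain tube open at both ends, 34 mm outside diameter, wall 2.5 mm, 40 mm high, loose, 45 to 90 g, standing on the counter (counter top is z = 0). Origin on its axis at its lower edge, z up the axis; a round body, yaw means nothing
- ring_b: the second smallest round steel cake ring: plain tube open at both ends, 45 mm outside diameter, wall 2.5 mm, 40 mm high, loose, 52 to 105 g, standing on the counter (counter top is z = 0). Origin on its axis at its lower edge, z up the axis; a round body, yaw means nothing
- ring_c: the second largest round steel cake ring: plain tube open at both ends, 56 mm outside diameter, wall 2.5 mm, 40 mm high, loose, 60 to 120 g, standing on the counter (counter top is z = 0). Origin on its axis at its lower edge, z up the axis; a round body, yaw means nothing
- ring_d: the largest round steel cake ring: plain tube open at both ends, 67 mm outside diameter, wall 2.5 mm, 40 mm high, loose, 68 to 136 g, standing on the counter (counter top is z = 0). Origin on its axis at its lower edge, z up the axis; a round body, yaw means nothing
- board_a: the smallest round gold cake board: flat disc 56 mm in diameter, 3 mm thick, fixed to the counter, with a small flat 14 mm wide tab standing 18 mm out past its rim along its +x. Origin at the centre of the disc's underside, z up; its top is at z = 3 mm
- board_b: the second smallest round gold cake board: flat disc 67 mm in diameter, 3 mm thick, fixed to the counter, with a small flat 14 mm wide tab standing 18 mm out past its rim along its +x. Origin at the centre of the disc's underside, z up; its top is at z = 3 mm
- board_c: the second largest round gold cake board: flat disc 78 mm in diameter, 3 mm thick, fixed to the counter, with a small flat 14 mm wide tab standing 18 mm out past its rim along its +x. Origin at the centre of the disc's underside, z up; its top is at z = 3 mm
- board_d: the largest round gold cake board: flat disc 89 mm in diameter, 3 mm thick, fixed to the counter, with a small flat 14 mm wide tab standing 18 mm out past its rim along its +x. Origin at the centre of the disc's underside, z up; its top is at z = 3 mm
- frame_square: square steel frame, open top and bottom, 52 x 52 mm outside, wall 2.5 mm, 40 mm high, loose, 90 g. Not a round ring: leave it where it stands. Origin at the centre of its lower edge, z up, x and y along its sides
- frame_oblong: oblong steel frame, open top and bottom, 100 mm (its x) x 38 mm (its y) outside, wall 2.5 mm, 40 mm high, loose, 110 g. Not a round ring: leave it where it stands. Origin at the centre of its lower edge, z up
Not all that is in view belongs to the job. What is shaped like the ring_c but orange is not meant.

How it is judged:
By the outcome, as a careful person would: the job done as asked, in the order asked, and still so for the second after the job is handed in, with the robot touching nothing.
It also fails if it takes over 96 s, if anything falls off the work surface, if the arm or the gripper's body presses on something with over 40 N, if the wrist force passes 120 N, or if a joint passes its speed limit or range.

## Working session

There is one attempt and no reset: what is moved stays moved. The work goes in short steps, Python scripts to look and compute and a shell command to move; the robot and the scene stay as the last step left them, time stands still between calls to the robot, and variables do not carry over. Pictures are saved under pics/ and viewed, at most 14 in all, crops included, and the job is handed in when it is done.

```bash
ls; mkdir -p pics; python3 - <<'E'
from plant import bot, optics
import cv2
for n in("top","scene"):
    d=optics.get_image(n); cv2.imwrite(f"pics/{n}0.png",d["img"][:,:,::-1])
    print(n,d["fov_y"],d["cx"],d["cy"],d["position"],d["orientation"],d.keys())
s=bot.observe();print(s)
E
```

```text
pics
top 51.37389047670619 258.36919560179155 188.5401928696587 [0.35661354 0.05809301 1.19434075] [[-2.11218794e-02 -9.92990923e-01  1.16287978e-01]
 [-9.99776542e-01  2.10780679e-02 -1.60660973e-03]
 [-8.55777021e-04 -1.16295927e-01 -9.93214239e-01]] dict_keys(['img', 'fov_y', 'cx', 'cy', 'position', 'orientation'])
scene 43.76638930012888 256.16190233906786 191.86944238464798 [1.5608137  0.35040036 0.79732547] [[-0.27567763  0.55611039 -0.78405553]
 [ 0.9609984   0.14077926 -0.23804048]
 [-0.02199802 -0.81909855 -0.57323089]] dict_keys(['img', 'fov_y', 'cx', 'cy', 'position', 'orientation'])
{'time': 0.1, 'joints': array([ 7.33601571e+01,  1.72123978e+01,  8.71742914e+01, -8.19753826e-04,
        7.56709990e+01, -3.81543780e+00]), 'qvel': array([-0.06018448, -0.13743873, -0.10682249, -0.0617581 ,  0.02819655,
        0.03757797]), 'effort': array([ 2.58354747e-03, -5.32646334e+01, -3.53283906e+01,  7.09332456e-02,
        2.34963780e-02, -1.17168256e-04]), 'eef_pos': array([0.12202344, 0.53608348, 0.22196162]), 'eef_rot': array([[-9.75055677e-01,  2.21960244e-01, -2.75033675e-04],
       [ 2.21960409e-01,  9.75055198e-01, -9.68653835e-04],
       [ 5.31703724e-05, -1.00553801e-03, -9.99999493e-01]]), 'force': array([ 0.16171457,  0.39317121, -0.04411847]), 'ft_torque': array([-0.01356824,  0.02302985, -0.04092211]), 'grasp_force': 0.0, 'grip_width': 0.9968087871390741}
```

View pics/top0.png

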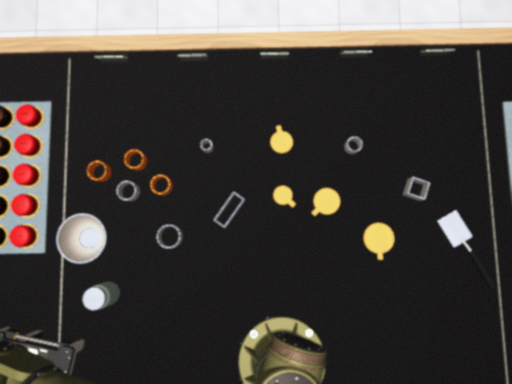

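View pics/scene0.png

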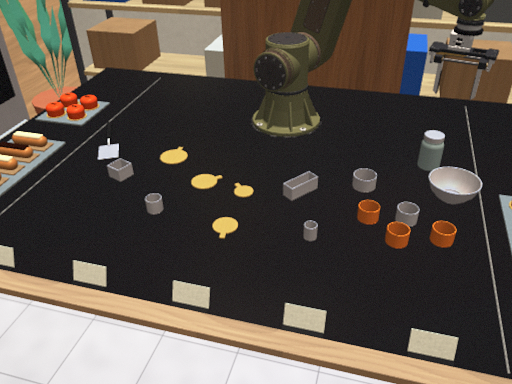

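Top view: steel round rings at (206,145) small, (353,145), (127,190), (169,236) large. Lookalikes are orange rings at (98,171), (135,159) and (161,184), the square frame at (417,188), the oblong at (229,209), the bowl at (82,238) and the jar at (94,297). Boards are at (282,141), (284,195), (326,201) and (378,238). Next I measure each in both views.

```bash
cat > h.py <<'E'
import numpy as np, cv2
from plant import bot, optics
def ray(d,u,v,z):
    f=192/np.tan(np.radians(d["fov_y"]/2))
    r=np.array(d["orientation"])@[(u-d["cx"])/f,(v-d["cy"])/f,1.]
    p=np.array(d["position"]); return p+r*(z-p[2])/r[2]
def blobs(d,kind,k=4):
    im=cv2.resize(d["img"],None,fx=k,fy=k,interpolation=cv2.INTER_CUBIC)
    hsv=cv2.cvtColor(im,cv2.COLOR_RGB2HSV); H,S,V=cv2.split(hsv)
    if kind=="gold": m=(H>17)&(H<32)&(S>90)&(V>110)
    else: m=(S<70)&(V>70)
    m=m.astype(np.uint8)*255
    cs,_=cv2.findContours(m,cv2.RETR_EXTERNAL,cv2.CHAIN_APPROX_NONE)
    out=[]
    for c in cs:
        if kind=="gold":
            f=np.zeros_like(m); cv2.drawContours(f,[c],-1,255,-1)
            w=int(0.55*min(cv2.minAreaRect(c)[1]))|1
            f=cv2.morphologyEx(f,cv2.MORPH_OPEN,cv2.getStructuringElement(cv2.MORPH_ELLIPSE,(w,w)))
            cc,_=cv2.findContours(f,cv2.RETR_EXTERNAL,cv2.CHAIN_APPROX_NONE)
            if not cc: continue
            q=max(cc,key=cv2.contourArea)
        else: q=cv2.convexHull(c)
        a=cv2.contourArea(q)/k/k
        if a<60 or a>1500: continue
        M=cv2.moments(q)
        px=((M["m10"]/M["m00"]+.5)/k-.5,(M["m01"]/M["m00"]+.5)/k-.5)
        pts=(q.reshape(-1,2)+.5)/k-.5
        out.append((px,pts))
    return out
E
cat > m.py <<'E'
from h import *
import sys
for n in("top","scene"):
    d=optics.get_image(n)
    for kind,z in(("gold",.003),("steel",.02)):
        for px,pts in blobs(d,kind):
            P=ray(d,*px,z)
            if not(.25<P[0]<.85 and abs(P[1])<.6): continue
            G=np.array([ray(d,*p,z)[:2] for p in pts[::4]],np.float32)
            e=cv2.fitEllipse(G)
            print(n,kind,np.round(px,1),np.round(P[:2],4),"size mm",np.round(np.array(e[1])*1e3,1),"c",np.round(e[0],4), "ang",round(e[2]))
E
python3 m.py
```

```text
top gold [378.5 237.8] [ 0.3417 -0.2964] size mm [93.  93.4] c [ 0.3419 -0.2964] ang 88
top gold [326.3 200.8] [ 0.4548 -0.1465] size mm [81.6 82.7] c [ 0.455  -0.1465] ang 34
top gold [282.5 194.9] [ 0.4755 -0.0158] size mm [59.1 61.4] c [ 0.4756 -0.0158] ang 140
top gold [281.1 141.5] [ 0.639  -0.0162] size mm [71.  72.3] c [ 0.6392 -0.0162] ang 106
top steel [168.4 236. ] [0.36   0.3218] size mm [73.8 77.7] c [0.3599 0.3218] ang 177
top steel [456.2 230.7] [ 0.3577 -0.5196] size mm [ 77.3 155.2] c [ 0.3645 -0.5172] ang 121
top steel [228.6 209.3] [0.4345 0.1451] size mm [ 63.7 123. ] c [0.4337 0.1445] ang 53
top steel [126.9 190.4] [0.4968 0.4457] size mm [64.1 71.2] c [0.4971 0.4456] ang 159
top steel [416.7 188. ] [ 0.4856 -0.4125] size mm [73.8 84.8] c [ 0.4864 -0.4144] ang 179
top steel [206.1 144.8] [0.6296 0.2101] size mm [40.2 45.8] c [0.6298 0.21  ] ang 114
top steel [353.3 144.4] [ 0.6213 -0.2315] size mm [53.1 59.9] c [ 0.6211 -0.2313] ang 43
scene gold [224.8 224.9] [ 0.6411 -0.018 ] size mm [68.1 71.6] c [ 0.6404 -0.0183] ang 110
scene gold [243.1 190.6] [ 0.4775 -0.01
[... 168 characters left out ...]
[ 0.3439 -0.2985] size mm [90. 97.] c [ 0.3426 -0.2988] ang 111
scene steel [310.1 230. ] [0.6261 0.2068] size mm [46.8 85.7] c [0.6254 0.2063] ang 100
scene steel [407.2 212.9] [0.4929 0.4409] size mm [ 66.6 115.1] c [0.4923 0.4412] ang 87
scene steel [153.8 203. ] [ 0.6188 -0.2325] size mm [ 55.7 110.9] c [ 0.6168 -0.2335] ang 122
scene steel [300.1 185. ] [0.4335 0.1411] size mm [ 97.5 165. ] c [0.4297 0.1401] ang 83
scene steel [364.3 179.6] [0.3602 0.3164] size mm [ 81.2 135.1] c [0.3569 0.3161] ang 92
scene steel [120.  169.1] [ 0.4832 -0.413 ] size mm [ 81.6 136.7] c [ 0.4804 -0.414 ] ang 129
scene steel [108.  149.6] [ 0.3843 -0.5123] size mm [ 74.7 183.3] c [ 0.3887 -0.509 ] ang 120
```

```bash
python3 - <<'E'
from h import *
d=optics.get_image("top")["img"][:,:,::-1]
cv2.imwrite("pics/crop.png",cv2.resize(d[125:255,90:370],None,fx=2.8,fy=2.8,interpolation=cv2.INTER_CUBIC))
E
```

```text
(no output)
```

View pics/crop.png

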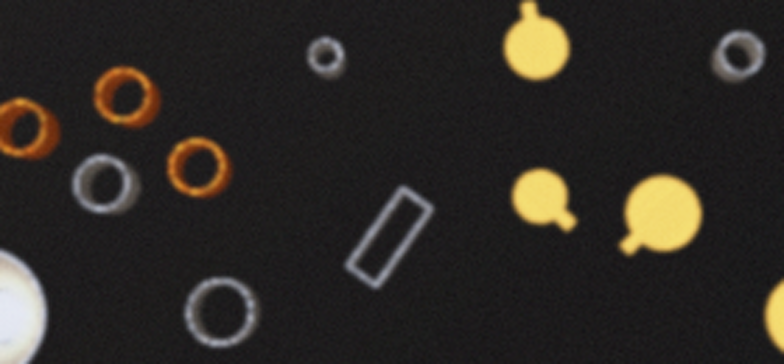

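```bash
python3 -m crank '{"linear":[[0.05,-0.033,-0.012],[0.05,-0.033,-0.012],[0.05,-0.033,-0.012],[0.05,-0.033,-0.012],[0.05,-0.033,-0.012],[0.05,-0.033,-0.012],[0.05,-0.033,-0.012],[0.05,-0.033,-0.012],[0.05,-0.033,-0.012],[0.05,-0.033,-0.012]],"rotation":[[0,0,0],[0,0,0],[0,0,0],[0,0,0],[0,0,0],[0,0,0],[0,0,0],[0,0,0],[0,0,0],[0,0,0]],"grip":[-1,-1,-1,-1,-1,-1,-1,-1,-1,-1]}'
```

```text
time: 1.5
eef_pos: [0.6235, 0.205, 0.1019]
eef_rot: [[-0.975, 0.222, -0.0], [0.222, 0.975, 0.0], [0.0, 0.0, -1.0]]
force: [0.1, 0.2, 0.3]
grip_width: 1.001
grasp_force: 0.0
```

The crop shows four round steel rings of increasing size, at crop (326,57), (740,55), (105,184) and (222,312). The three orange ones and the oblong are clearly distinct, so I descend on ring_a.

```bash
python3 -m crank '{"linear":[[0.006,0.0025,-0.03],[0,0,-0.03],[0,0,-0.018],[0,0,0],[0,0,0],[0,0,0],[0,0,0],[0,0,0],[0,0,0],[0,0,0]],"rotation":[[0,0,0],[0,0,0],[0,0,0],[0,0,0],[0,0,0],[0,0,0],[0,0,0],[0,0,0],[0,0,0],[0,0,0]],"grip":[-1,-1,-1,1,1,1,1,1,1,1]}'
```

```text
time: 2.75
eef_pos: [0.6281, 0.2088, 0.0245]
eef_rot: [[-0.975, 0.222, 0.0], [0.222, 0.975, 0.0], [-0.0, 0.0, -1.0]]
force: [0.1, 1.0, 0.7]
grip_width: 0.366
grasp_force: 30.0
```

```bash
python3 -m crank '{"linear":[[0,0,0.03],[0,0,0.046],[-0.026,-0.0375,0],[-0.026,-0.0375,0],[-0.026,-0.0375,0],[-0.026,-0.0375,0],[-0.024,-0.0375,0],[-0.024,-0.038,0],[0,0,-0.03],[0,0,-0.03]],"rotation":[[0,0,0],[0,0,0],[0,0,0],[0,0,0],[0,0,0],[0,0,0],[0,0,0],[0,0,0],[0,0,0],[0,0,0]],"grip":[1,1,1,1,1,1,1,1,1,1]}'
```

```text
time: 4.0
eef_pos: [0.4762, -0.0173, 0.0402]
eef_rot: [[-0.975, 0.223, 0.001], [0.223, 0.975, -0.0], [-0.001, 0.0, -1.0]]
force: [0.2, -0.2, 0.0]
grip_width: 0.361
grasp_force: 30.0
```

```bash
python3 -m crank '{"linear":[[0,0,-0.008],[0,0,-0.004],[0,0,0]],"rotation":[[0,0,0],[0,0,0],[0,0,0]],"grip":[1,1,1]}'
```

```text
time: 4.38
eef_pos: [0.4765, -0.0167, 0.0291]
eef_rot: [[-0.975, 0.222, 0.001], [0.222, 0.975, -0.0], [-0.001, 0.0, -1.0]]
force: [-0.4, -0.0, -0.9]
grip_width: 0.362
grasp_force: 30.0
```

```bash
python3 -m crank '{"linear":[[0,0,-0.001],[0,0,0],[0,0,0],[0,0,0],[0,0,0.033],[0,0,0.04],[0.04,-0.05,0],[0.04,-0.055,0],[0.04,-0.055,0],[0.024,-0.055,0]],"rotation":[[0,0,0],[0,0,0],[0,0,0],[0,0,0],[0,0,0],[0,0,0],[0,0,0],[0,0,0],[0,0,0],[0,0,0]],"grip":[1,-1,-1,-1,-1,-1,-1,-1,-1,-1]}'; python3 m.py | grep -E "gold|steel"
```

```text
time: 5.62
eef_pos: [0.6137, -0.2231, 0.1003]
eef_rot: [[-0.975, 0.221, 0.0], [0.221, 0.975, 0.0], [-0.0, 0.0, -1.0]]
force: [0.6, 0.4, 1.6]
grip_width: 0.999
grasp_force: 0.0
top gold [319.2 200.3] [ 0.4568 -0.1253] size mm [36.6 91.2] c [ 0.4579 -0.1254] ang 69
top gold [282.5 194.8] [ 0.4755 -0.0158] size mm [59.1 61.5] c [ 0.4756 -0.0158] ang 144
top gold [281.1 141.5] [ 0.639  -0.0163] size mm [71.  72.4] c [ 0.6391 -0.0162] ang 105
top gold [411.2 128. ] [ 0.6726 -0.4151] size mm [ 20.8 191.6] c [ 0.6689 -0.414 ] ang 73
top gold [389.  110.4] [ 0.7294 -0.3504] size mm [ 83.9 109.2] c [ 0.7296 -0.3504] ang 158
top steel [168.4 236.1] [0.3599 0.3219] size mm [74.6 77.5] c [0.3599 0.3219] ang 169
top steel [456.2 230.7] [ 0.3576 -0.5195] size mm [ 83.9 145.6] c [ 0.3598 -0.5178] ang 116
top steel [228.6 209.2] [0.4346 0.1451] size mm [ 77.6 116. ] c [0.4355 0.1456] ang 55
top steel [126.9 190.4] [0.4968 0.4457] size mm [63.3 71.8] c [0.4972 0.4453] ang 160
top steel [416.9 188. ] [ 0.4858 -0.4131] size mm [75.  88.7] c [ 0.4861 -0.4136] ang 7
top steel [380.2 136.9] [ 0.6425 -0.31
[... 562 characters left out ...]
.5 109.3] c [ 0.6167 -0.2336] ang 121
scene steel [242.8 183.7] [ 0.4672 -0.0216] size mm [44.5 95.4] c [ 0.4672 -0.0211] ang 109
scene steel [300.1 185.1] [0.4335 0.1411] size mm [ 97.5 154.7] c [0.4247 0.1396] ang 75
scene steel [364.2 179.6] [0.36   0.3164] size mm [ 76.3 139.9] c [0.357 0.316] ang 93
scene steel [128.1 163.4] [ 0.4467 -0.405 ] size mm [140.8 220.3] c [ 0.4376 -0.4047] ang 112Traceback (most recent call last):
  File "m.py", line 10, in <module>
    e=cv2.fitEllipse(G)
cv2.error: OpenCV(4.12.0) /io/opencv/modules/imgproc/src/shapedescr.cpp:361: error: (-201:Incorrect size of input array) There should be at least 5 points to fit the ellipse in function 'fitEllipseNoDirect'
```

```bash
python3 -m crank '{"linear":[[0,0,-0.03],[0,0,-0.03],[0,0,-0.016],[0,0,0],[0,0,0],[0,0,0],[0,0,0],[0,0,0]],"rotation":[[0,0,0],[0,0,0],[0,0,0],[0,0,0],[0,0,0],[0,0,0],[0,0,0],[0,0,0]],"grip":[-1,-1,-1,1,1,1,1,1]}'
python3 - <<'E'
from h import *
o=[]
for n,(u,v) in(("top",(260,170)),("scene",(215,160))):
    d=optics.get_image(n)["img"][:,:,::-1]
    o.append(cv2.resize(d[v:v+50,u:u+55],None,fx=7,fy=7,interpolation=cv2.INTER_CUBIC))
cv2.imwrite("pics/a.png",np.hstack(o))
E
```

```text
time: 6.72
eef_pos: [0.6127, -0.2217, 0.0248]
eef_rot: [[-0.975, 0.222, 0.0], [0.222, 0.975, -0.0], [-0.001, -0.0, -1.0]]
force: [-0.6, -0.7, 0.2]
grip_width: 0.502
grasp_force: 0.3
```

View pics/a.png

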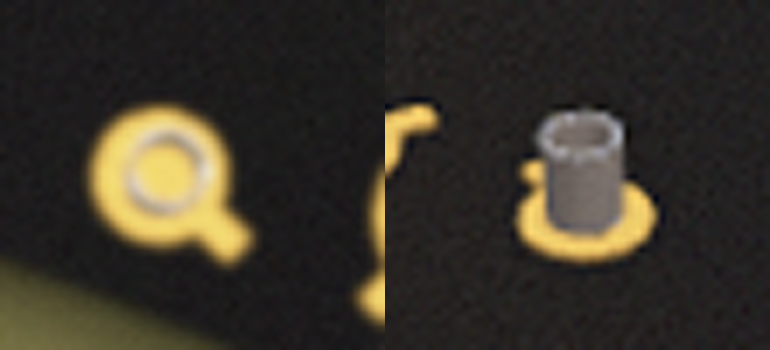

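Ring_a stands on its board: rim centre at crop (169,172) against disc centre (160,176), about 2 mm off after parallax. The last travel was cut short, so on ring_b the pads are about 9 mm off along tool x. I'll reopen, shift and close again.

```bash
python3 -m crank '{"linear":[[0,0,0],[0,0,0],[0.0045,-0.001,0],[0.0045,-0.001,0],[0,0,0],[0,0,0],[0,0,0],[0,0,0],[0,0,0],[0,0,0]],"rotation":[[0,0,0],[0,0,0],[0,0,0],[0,0,0],[0,0,0],[0,0,0],[0,0,0],[0,0,0],[0,0,0],[0,0,0]],"grip":[-1,-1,-1,-1,1,1,1,1,1,1]}'
```

```text
time: 8.07
eef_pos: [0.6216, -0.2236, 0.0245]
eef_rot: [[-0.975, 0.222, -0.0], [0.222, 0.975, 0.0], [0.0, 0.0, -1.0]]
force: [-0.2, -0.1, 0.3]
grip_width: 0.47
grasp_force: 30.0
```

```bash
python3 -m crank '{"linear":[[0,0,0.03],[0,0,0.046],[0.003,0.034,0],[0.003,0.035,0],[0.003,0.035,0],[0.003,0.034,0],[0.003,0.034,0],[0.0035,0.034,0],[0,0,-0.03],[0,0,-0.03]],"rotation":[[0,0,0],[0,0,0],[0,0,0],[0,0,0],[0,0,0],[0,0,0],[0,0,0],[0,0,0],[0,0,0],[0,0,0]],"grip":[1,1,1,1,1,1,1,1,1,1]}'; python3 -m crank '{"linear":[[0,0,-0.006],[0,0,-0.003],[0,0,0]],"rotation":[[0,0,0],[0,0,0],[0,0,0]],"grip":[1,1,1]}'
```

```text
time: 9.32
eef_pos: [0.6402, -0.0171, 0.0399]
eef_rot: [[-0.975, 0.221, 0.001], [0.221, 0.975, -0.0], [-0.001, 0.0, -1.0]]
force: [-0.3, -0.5, -1.5]
grip_width: 0.474
grasp_force: 30.0
time: 9.7
eef_pos: [0.6406, -0.0178, 0.0324]
eef_rot: [[-0.975, 0.222, 0.001], [0.222, 0.975, -0.0], [-0.001, 0.0, -1.0]]
force: [-0.8, -0.1, -0.9]
grip_width: 0.472
grasp_force: 30.0
```

```bash
python3 -m crank '{"linear":[[0,0,-0.003],[0,0,-0.001],[0,0,0],[0,0,0],[0,0,0],[0,0,0.033],[0,0,0.04]],"rotation":[[0,0,0],[0,0,0],[0,0,0],[0,0,0],[0,0,0],[0,0,0],[0,0,0]],"grip":[1,1,-1,-1,-1,-1,-1]}'; python3 -m crank '{"linear":[[-0.0145,0.046,0],[-0.0145,0.046,0],[-0.0145,0.046,0],[-0.0145,0.046,0],[-0.0145,0.046,0],[-0.0145,0.046,0],[-0.0145,0.046,0],[-0.0145,0.046,0],[-0.0145,0.046,0],[-0.0145,0.046,0]],"rotation":[[0,0,0],[0,0,0],[0,0,0],[0,0,0],[0,0,0],[0,0,0],[0,0,0],[0,0,0],[0,0,0],[0,0,0]],"grip":[-1,-1,-1,-1,-1,-1,-1,-1,-1,-1]}'
```

```text
time: 10.58
eef_pos: [0.6397, -0.0176, 0.1007]
eef_rot: [[-0.975, 0.222, -0.002], [0.222, 0.975, 0.0], [0.002, -0.0, -1.0]]
force: [-0.0, -0.3, -0.2]
grip_width: 0.964
grasp_force: 0.0
time: 11.82
eef_pos: [0.4945, 0.4439, 0.1006]
eef_rot: [[-0.975, 0.222, 0.0], [0.222, 0.975, 0.0], [-0.0, 0.0, -1.0]]
force: [-0.0, -0.3, -1.0]
grip_width: 0.998
grasp_force: 0.0
```

```bash
python3 -m crank '{"linear":[[0,0,-0.03],[0,0,-0.03],[0,0,-0.016],[0,0,0],[0,0,0],[0,0,0],[0,0,0],[0,0,0]],"rotation":[[0,0,0],[0,0,0],[0,0,0],[0,0,0],[0,0,0],[0,0,0],[0,0,0],[0,0,0]],"grip":[-1,-1,-1,1,1,1,1,1]}'
python3 - <<'E'
from h import *
o=[]
for n,(u,v) in(("top",(255,117)),("scene",(197,190))):
    d=optics.get_image(n)["img"][:,:,::-1]
    o.append(cv2.resize(d[v:v+50,u:u+55],None,fx=7,fy=7,interpolation=cv2.INTER_CUBIC))
cv2.imwrite("pics/b.png",np.hstack(o))
E
```

```text
time: 12.82
eef_pos: [0.4954, 0.4425, 0.0251]
eef_rot: [[-0.975, 0.222, 0.001], [0.222, 0.975, 0.0], [-0.001, 0.001, -1.0]]
force: [0.7, -0.8, 4.4]
grip_width: 0.595
grasp_force: 30.0
```

View pics/b.png

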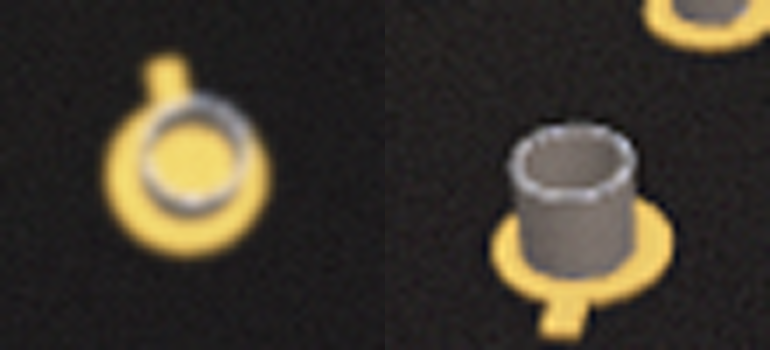

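Ring_b: rim centre at crop (193,153), disc at (187,177). That offset is exactly the height parallax, so it is centred. Ring_c is gripped with the jaws at 56 mm, and I carry it to board_c.

```bash
python3 -m crank '{"linear":[[0,0,0.03],[0,0,0.046],[-0.003,-0.049,0],[-0.003,-0.049,0],[-0.003,-0.049,0],[-0.003,-0.049,0],[-0.003,-0.049,0],[-0.003,-0.049,0],[-0.003,-0.049,0],[-0.003,-0.049,0]],"rotation":[[0,0,0],[0,0,0],[0,0,0],[0,0,0],[0,0,0],[0,0,0],[0,0,0],[0,0,0],[0,0,0],[0,0,0]],"grip":[1,1,1,1,1,1,1,1,1,1]}'; python3 -m crank '{"linear":[[-0.004,-0.0495,0],[-0.004,-0.0495,0],[-0.004,-0.0495,0],[-0.003,-0.0495,0],[0,0,0],[0,0,-0.03],[0,0,-0.03],[0,0,0]],"rotation":[[0,0,0],[0,0,0],[0,0,0],[0,0,0],[0,0,0],[0,0,0],[0,0,0],[0,0,0]],"grip":[1,1,1,1,1,1,1,1]}'
```

```text
time: 14.18
eef_pos: [0.4708, 0.0489, 0.1005]
eef_rot: [[-0.975, 0.222, 0.0], [0.222, 0.975, 0.0], [-0.0, 0.0, -1.0]]
force: [1.0, 0.1, -1.4]
grip_width: 0.592
grasp_force: 30.0
time: 15.18
eef_pos: [0.4551, -0.1464, 0.039]
eef_rot: [[-0.975, 0.221, -0.004], [0.221, 0.975, 0.002], [0.004, 0.001, -1.0]]
force: [0.1, -0.6, 0.4]
grip_width: 0.594
grasp_force: 30.0
```

```bash
python3 -m crank '{"linear":[[0,-0.0005,-0.008],[0,0,-0.004],[0,0,-0.001],[0,0,0],[0,0,0],[0,0,0],[0,0,0.033],[0,0,0.04]],"rotation":[[0,0,0],[0,0,0],[0,0,0],[0,0,0],[0,0,0],[0,0,0],[0,0,0],[0,0,0]],"grip":[1,1,1,-1,-1,-1,-1,-1]}'; python3 -m crank '{"linear":[[-0.0096,0.0465,0],[-0.0096,0.0465,0],[-0.0096,0.0465,0],[-0.0096,0.0465,0],[-0.0096,0.0465,0],[-0.0096,0.0465,0],[-0.0096,0.0465,0],[-0.0096,0.0465,0],[-0.0096,0.0465,0],[-0.0096,0.0475,0]],"rotation":[[0,0,0],[0,0,0],[0,0,0],[0,0,0],[0,0,0],[0,0,0],[0,0,0],[0,0,0],[0,0,0],[0,0,0]],"grip":[-1,-1,-1,-1,-1,-1,-1,-1,-1,-1]}'
```

```text
time: 16.18
eef_pos: [0.4557, -0.148, 0.1009]
eef_rot: [[-0.975, 0.222, -0.001], [0.222, 0.975, 0.001], [0.002, 0.0, -1.0]]
force: [0.0, -0.8, -0.5]
grip_width: 0.997
grasp_force: 0.0
time: 17.42
eef_pos: [0.3596, 0.3194, 0.1006]
eef_rot: [[-0.975, 0.222, 0.0], [0.222, 0.975, 0.0], [-0.0, 0.0, -1.0]]
force: [0.7, -0.3, 0.1]
grip_width: 1.004
grasp_force: 0.0
```

```bash
python3 -m crank '{"linear":[[0,0,0],[0,0,-0.03],[0,0,-0.03],[0,0,-0.016],[0,0,0],[0,0,0],[0,0,0],[0,0,0],[0,0,0]],"rotation":[[0,0,0],[0,0,0],[0,0,0],[0,0,0],[0,0,0],[0,0,0],[0,0,0],[0,0,0],[0,0,0]],"grip":[-1,-1,-1,-1,1,1,1,1,1]}'
python3 - <<'E'
from h import *
o=[]
for n,(u,v) in(("top",(298,175)),("scene",(178,148))):
    d=optics.get_image(n)["img"][:,:,::-1]
    o.append(cv2.resize(d[v:v+50,u:u+55],None,fx=7,fy=7,interpolation=cv2.INTER_CUBIC))
cv2.imwrite("pics/c.png",np.hstack(o))
E
```

```text
time: 18.55
eef_pos: [0.3606, 0.3181, 0.0253]
eef_rot: [[-0.975, 0.222, 0.001], [0.222, 0.975, 0.001], [-0.001, 0.001, -1.0]]
force: [-0.9, -1.7, 7.2]
grip_width: 0.717
grasp_force: 30.0
```

View pics/c.png

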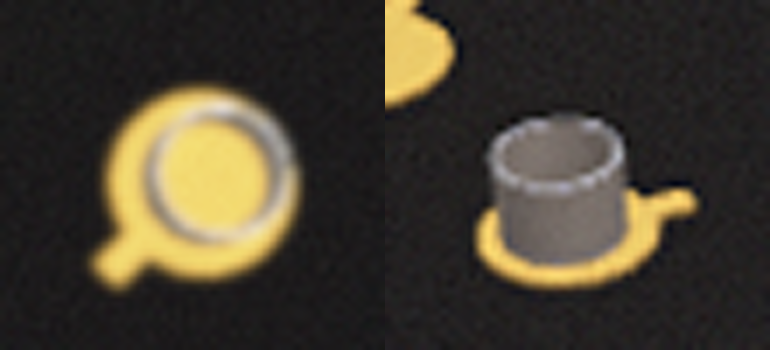

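Ring_c: rim centre at crop (221,173), disc at (203,182), which again matches the parallax, so it is centred. Ring_d is gripped at 67 mm.

```bash
python3 -m crank '{"linear":[[0,0,0.03],[0,0,0.046],[0,-0.04,0],[0,-0.04,0],[0,-0.04,0],[0,-0.04,0],[0,-0.04,0],[0,-0.04,0],[0,-0.04,0],[0,-0.04,0]],"rotation":[[0,0,0],[0,0,0],[0,0,0],[0,0,0],[0,0,0],[0,0,0],[0,0,0],[0,0,0],[0,0,0],[0,0,0]],"grip":[1,1,1,1,1,1,1,1,1,1]}'; python3 -m crank '{"linear":[[-0.002,-0.04,0],[-0.002,-0.04,0],[-0.002,-0.04,0],[-0.003,-0.04,0],[-0.003,-0.04,0],[-0.003,-0.04,0],[-0.003,-0.04,0],[0,-0.017,0],[0,0,0]],"rotation":[[0,0,0],[0,0,0],[0,0,0],[0,0,0],[0,0,0],[0,0,0],[0,0,0],[0,0,0],[0,0,0]],"grip":[1,1,1,1,1,1,1,1,1]}'
```

```text
time: 19.9
eef_pos: [0.36, -0.0034, 0.1008]
eef_rot: [[-0.975, 0.222, 0.001], [0.222, 0.975, -0.0], [-0.001, 0.0, -1.0]]
force: [1.1, 0.3, -0.7]
grip_width: 0.71
grasp_force: 30.0
time: 21.02
eef_pos: [0.342, -0.2992, 0.1004]
eef_rot: [[-0.975, 0.223, -0.0], [0.223, 0.975, 0.0], [0.0, 0.0, -1.0]]
force: [-0.2, 0.4, -1.5]
grip_width: 0.715
grasp_force: 30.0
```

```bash
python3 -m crank '{"linear":[[0,0.001,-0.03],[0,0,-0.03],[0,0,-0.008],[0,0,-0.004],[0,0,-0.001],[0,0,0],[0,0,0],[0,0,0],[0,0,0.033],[0,0,0.04]],"rotation":[[0,0,0],[0,0,0],[0,0,0],[0,0,0],[0,0,0],[0,0,0],[0,0,0],[0,0,0],[0,0,0],[0,0,0]],"grip":[1,1,1,1,1,-1,-1,-1,-1,-1]}'; python3 -m crank '{"linear":[[0,0.045,0.01],[0,0.045,0.01],[0,0.045,0.01],[0,0.045,0.01],[0,0.045,0.01],[0,0.045,0.01],[0,0.045,0.01],[0,0.045,0.01],[0,0.045,0],[0,0.045,0]],"rotation":[[0,0,0],[0,0,0],[0,0,0],[0,0,0],[0,0,0],[0,0,0],[0,0,0],[0,0,0],[0,0,0],[0,0,0]],"grip":[-1,-1,-1,-1,-1,-1,-1,-1,-1,-1]}'
python3 - <<'E'
from h import *
o=[]
for n,(u,v,w,h) in(("top",(260,115,145,150)),("scene",(145,120,120,124.14))):
    h=int(h);d=optics.get_image(n)["img"][:,:,::-1]
    o.append(cv2.resize(d[v:v+h,u:u+w],(399,413),interpolation=cv2.INTER_CUBIC))
cv2.imwrite("pics/d.png",np.hstack(o))
E
```

```text
time: 22.28
eef_pos: [0.3418, -0.2978, 0.101]
eef_rot: [[-0.975, 0.222, -0.001], [0.222, 0.975, 0.001], [0.001, 0.001, -1.0]]
force: [-0.7, 0.5, 0.3]
grip_width: 1.0
grasp_force: 0.0
time: 23.52
eef_pos: [0.342, 0.1534, 0.1808]
eef_rot: [[-0.975, 0.222, 0.001], [0.222, 0.975, 0.0], [-0.001, 0.0, -1.0]]
force: [0.3, 0.2, 0.3]
grip_width: 0.999
grasp_force: 0.0
```

View pics/d.png

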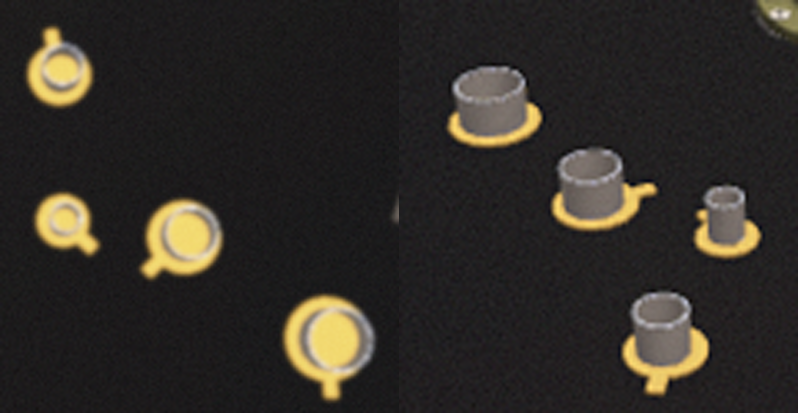

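All four rings stand on their boards with gold all round. Rings a (64,219 in the crop) and d (339,340) may be 2–3 mm off, so I measure them.

```bash
cat > fin.py <<'E'
from h import *
B={"a":(28,17,(.4755,-.0158),(.4775,-.018)),"b":(33.5,22.5,(.639,-.0162),(.6411,-.018)),"c":(39,28,(.4548,-.1465),(.4576,-.1484)),"d":(44.5,33.5,(.3417,-.2964),(.3439,-.2985))}
for i,n in enumerate(("top","scene")):
    ims=[optics.get_image(n) for _ in range(4)]; d=ims[0]; k=6
    im=cv2.resize(np.mean([x["img"] for x in ims],0).astype(np.float32),None,fx=k,fy=k,interpolation=cv2.INTER_CUBIC).clip(0,255).astype(np.uint8)
    H,S,V=cv2.split(cv2.cvtColor(im,cv2.COLOR_RGB2HSV))
    m=((S<95)&(V>75)).astype(np.uint8)
    m=cv2.morphologyEx(m,cv2.MORPH_OPEN,np.ones((5,5)))
    cs,_=cv2.findContours(m,cv2.RETR_EXTERNAL,cv2.CHAIN_APPROX_NONE)
    for r,b in B.items():
        c0=np.array(b[2+i]); best=[]
        for c in cs:
            q=(c.reshape(-1,2)+.5)/k-.5
            P=ray(d,*q.mean(0),.023)[:2]
            if np.hypot(*(P-c0))<b[1]*1e-3*1.6: best.append(c)
        h=cv2.convexHull(np.vstack(best)); M=cv2.moments(h)
        u=((M["m10"]/M["m00"]+.5)/k-.5,(M["m01"]/M["m00"]+.5)/k-.5)
        # silhouette centroid of an ideal ring (rims at .003 and .043) at the board centre, as a check
        t=np.radians(np.arange(0,360,5)); R=np.array(d["orientation"]); f=192/np.tan(np.radians(d["fov_y"]/2))
        X=np.array([[c0[0]+b[1]*1e-3*np.cos(a),c0[1]+b[1]*1e-3*np.sin(a),z] for z in(.003,.043) for a in t])
        C=(X-d["position"])@R; p=C[:,:2]/C[:,2:]*f+[d["cx"],d["cy"]]
        h2=cv2.convexHull(p.astype(np.float32)); M2=cv2.moments(h2); u2=(M2["m10"]/M2["m00"],M2["m01"]/M2["m00"])
        print(n,r,"offset mm",np.round((ray(d,*u,.023)-ray(d,*u2,.023))[:2]*1e3,1),"area",round(M["m00"]/k/k),"exp",round(M2["m00"]))
E
python3 fin.py
```

```text
top a offset mm [ 0.7 -1.6] area 123 exp 123
top b offset mm [ 4.  -2.9] area 222 exp 222
top c offset mm [ 3.2 -4.7] area 352 exp 333
top d offset mm [-0.4 -4.9] area 527 exp 516
scene a offset mm [-4.9 -2. ] area 192 exp 196
scene b offset mm [-3.2 -2.9] area 349 exp 350
scene c offset mm [-3.3 -3.5] area 362 exp 363
scene d offset mm [-5.2 -4. ] area 398 exp 392
```

```bash
cat > ov.py <<'E'
from h import *
exec(open("fin.py").read().split("for i,n")[0].split("\n",1)[1])
import sys
rows=[]
for i,n in enumerate(("top","scene")):
    d=optics.get_image(n); R=np.array(d["orientation"]); f=192/np.tan(np.radians(d["fov_y"]/2)); o=[]
    pr=lambda X:((X-d["position"])@R)
    t=np.radians(np.arange(0,360,3)); k=9
    for r,b in B.items():
        L=[np.array([[b[2+i][0]+rad*1e-3*np.cos(a),b[2+i][1]+rad*1e-3*np.sin(a),z] for a in t]) for rad,z in((b[0],.003),(b[1],.003),(b[1],.043))]
        L=[(lambda C:C[:,:2]/C[:,2:]*f+[d["cx"],d["cy"]])(pr(X)) for X in L]
        c=np.round(np.vstack(L[:]).mean(0)).astype(int); h=16 if r in "ab" else 20
        s=200/(2*h)
        im=cv2.resize(np.ascontiguousarray(d["img"][c[1]-h:c[1]+h,c[0]-h:c[0]+h,::-1]),(200,200),interpolation=cv2.INTER_CUBIC)
        for q,col in zip(L,((0,0,255),(0,255,0),(255,0,255))):
            cv2.polylines(im,[np.round(((q-c+h+.5)*s-.5)*16).astype(np.int32)],True,col,1,cv2.LINE_AA,4)
        o.append(im)
    rows.append(np.hstack(o))
cv2.imwrite(sys.argv[1],np.vstack(rows))
E
python3 ov.py pics/ov.png
```

```text
(no output)
```

View pics/ov.png

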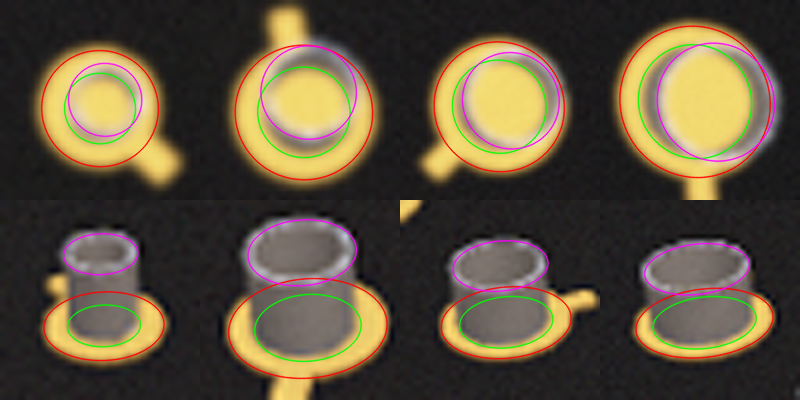

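In the overlay, the predicted centred rims and footprints (magenta and green) fall within about 2 mm of the rings in both views, against an 11 mm border. The arm is clear of everything, so I hand the job in.

```bash
python3 -c "
from plant import workorder; print(workorder.close_job())"
```

```text
the job is handed in; nothing more can be done
None
```

The job is handed in: all four steel rings stand upright on the gold boards of their sizes, within about 2–3 mm of centre judged by eye on the camera overlay. An automatic measurement read up to about 6 mm off, but its two views disagreed and I set it aside. Both frames and the orange rings were left alone, and it took about 25 s of the 96 s allowed.

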